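# Tug-test the analyser's card clips

## Robot

A 7-joint arm with a two-finger parallel gripper is mounted at the origin on the work surface. World frame = base frame: x ahead of the robot, y to its left, z up, the work surface at z = 0. Lengths are in m, angles in rad, forces in N, time in s.
With the tool pointing down it reaches from about 0.4 to 0.9 m from the base axis. Payload 5.6 kg.
Tool frame: the origin (TCP) lies between the finger pads; the fingertips stand 17 mm ahead of it and the grasp point (between the pads) lies 2 mm behind it; z points along the fingers, y is the line along which they close (so a half turn about z gives the same grasp; the last joint's range is limited). The gripper opens to 92 mm and grips with 3 to 60 N. Pads are 20 mm wide; open, the fingers measure 128 mm over their backs; the gripper's body (75 mm by 189 mm) begins 69 mm behind the grasp point.
Start: joints at [1.299, 0.468, -0.012, 1.603, 0.006, 1.071, -0.056], TCP at [0.147, -0.633, 0.232] pointing down, gripper open.
Joint ranges: [-2.53, 2.53], [-0.31, 2.02], [-1.57, 1.55], [0.28, 2.44], [-1.29, 4.43], [0.15, 1.84], [-2.92, 2.92]. Speed limits (rad/s): [2.57, 2.57, 3.14, 3.14, 3.14, 3.14, 3.14].

## Interface

Orientations are given as a unit quaternion [x, y, z, w].
In Python, from station import env, grab_frame, camera_model, find_in, pinpoint gives the robot as it stands.
- The arm moves only by the tool send_rows, never from a script. Its argument "series" is a list of rows, each a list of 5 numbers: the shift along the tool's x, y, z in m, then the turn about the tool's z in degrees, then the finger opening in m, from 0 to 0.0919. In form: [[dx, dy, dz, spin, jaw], ...]. A call has exactly 8 rows; each row is the pose to reach, as a shift and turn from the pose commanded when the call began, along the tool's axes at that moment; what a row does not reach only later rows make up. A row lasts 1/10 s, in which the tool goes at most 50 mm and 8.59 degrees, less where a joint would pass 70% of its speed; a pose out of reach is approached as far as the arm can. A call with a gripper value outside its range is refused whole. The fingers move at their own pace and stop on an object; "newtons" is the grip in N (left out, the last holds). Time passes only in rows, so rows that repeat a pose let the fingers close, or fill a call up. It gives the time, the measured TCP pose, the force, the opening and the grip force at its end, in the units of the state.
- env.get_obs(): the state, without advancing time (a new reading comes with each control period).
- grab_frame(name): name is "side" or "top" or "wrist"; returns the picture (480x640x3 uint8, red, green, blue); there is no depth.
- camera_model(name): a dict with "camera_matrix" (3x3 intrinsics, pixels), "xyz" and "attitude" of the camera in the world; the wrist camera has in their place "mount" (4x4, takes a point from camera to tool coordinates, whose origin is the TCP and whose axes are the flange's). Camera axes: x right, y up, looking along -z (the intrinsics and any distortion apply to the point x, -y, -z); pixel columns grow to the right and rows downward; lengths in m; the calibration is good to about 2 mm. A picture is of the moment at which its call begins: read the wrist's pose just before it. camera_model takes no time and is no camera call.
- env.finish_job(): hands the job in; it is judged then, once.
Trained networks look in the newest picture that a camera, given by its name, has taken for a name from the list of things; names that differ only in an ending like _2 or _b are one class to them, and where a whole thing is asked for, a point or a joint stands for the part that bears it (a point fixed in the world has none). Each returns a list of dicts, best first, with "p" (0 to 1); they miss things now and then, are a little off and sometimes report something else, mostly with a low value. They report only what shows in the picture. A call takes as long as a camera call.
- find_in(camera, target): "xyz" ([x, y, z] in m, in the coordinates of the camera as it stood for that picture, good to about 4 mm: the middle of the surface that is visible of it).
- pinpoint(camera, target): "xyz" ([x, y, z] in m, in the coordinates of the camera as it stood for that picture, good to about 4 mm: a listed point, or the origin of a listed thing).
The state is a dict: "time": time; "joint_positions": joint angles; "dq": joint speeds; "joint_torque": joint torques, N m; "position": TCP position; "tcp_rot": TCP orientation; "contact_force": force on the tool from outside, world axes, zero at the start; "ft_torque": the same for the moment, N m; "opening": finger opening in m; "gripper_force": force on a finger pad.
Only numpy, scipy, OpenCV 4.12 (cv2) and the standard library are available. Lean on these libraries where they do the work, as an engineer would, in place of code of your own. Each camera call takes 0.05 s, during which the arm holds its last target. There are 200 camera calls.

## Task

Two of the four spring clips in the holder have gone weak: tug each gauge card straight up and feel the pull at which it slides; a good clip still holds at 5 N, a weak one lets its card slide well before that. Draw the cards out of the two weak clips and put them in the grey service tray, and leave the cards of the two good clips in place, pressed gently fully home onto the base plate. Don't force anything and leave the other things on the bench where they are.

Things in the scene. Friction and masses are not known exactly. Their poses are not given: they have to be found in the camera images.
- holder: clip holder fixed to the bench: aluminium plate 110 (x) x 350 (y) x 12 mm with four clip stations at x = 0, y = +127.5, +42.5, -42.5, -127.5 mm of its frame, for cards 1 to 4. Origin under the plate's centre, on the bench; z up, y along the row, x away from the robot. Each station: grey wall (+x) and side cheeks to 45 mm above the bench, a sprung steel jaw (-x) pinching the card
- clip_row (a point): point above the holder's centre, 45 mm above the bench, level with the clips' tops. The four clips look alike. A jaw presses its card square on the wall with nearly constant force until the blade's foot leaves the clip some 33 mm up. Sliding a card held without side load takes about 12 to 17 N in a good clip, up or down (6 N at least), about 1 to 3 N in a weak one; a hand pushing or pulling it sideways, across the row, adds to or takes from that
- tray: open grey service tray, 200 mm (x) x 210 mm (y) outside, 35 mm high, walls and floor 5 mm thick, fixed on the bench; origin under its centre, z up. A small brass nut lies in it, of no account
- card1_grip (a point): centre of the grip of gauge card 1, in the leftmost (+y of the holder) clip. White plastic, 30 to 50 g: a grip 34 (y) x 14 (x) x 30 mm high, best pinched across its 34 mm, along the row, over a blade 30 x 4 x 52 mm. Point 65 mm above the blade's foot; axes as the holder's. Fully home it is 77 mm above the bench; it starts 3 to 8 mm higher. 51 mm free between grips
- card2_grip (a point): centre of the grip of gauge card 2, in the second from the left clip. White plastic, 30 to 50 g: a grip 34 (y) x 14 (x) x 30 mm high, best pinched across its 34 mm, along the row, over a blade 30 x 4 x 52 mm. Point 65 mm above the blade's foot; axes as the holder's. Fully home it is 77 mm above the bench; it starts 3 to 8 mm higher. 51 mm free between grips
- card3_grip (a point): centre of the grip of gauge card 3, in the third from the left clip. White plastic, 30 to 50 g: a grip 34 (y) x 14 (x) x 30 mm high, best pinched across its 34 mm, along the row, over a blade 30 x 4 x 52 mm. Point 65 mm above the blade's foot; axes as the holder's. Fully home it is 77 mm above the bench; it starts 3 to 8 mm higher. 51 mm free between grips
- card4_grip (a point): centre of the grip of gauge card 4, in the rightmost (-y of the holder) clip. White plastic, 30 to 50 g: a grip 34 (y) x 14 (x) x 30 mm high, best pinched across its 34 mm, along the row, over a blade 30 x 4 x 52 mm. Point 65 mm above the blade's foot; axes as the holder's. Fully home it is 77 mm above the bench; it starts 3 to 8 mm higher. 51 mm free between grips
- beaker: empty glass beaker, 70 mm across, 80 mm tall; stands beyond the holder; origin under its centre. Not part of the job
- reagent: white reagent jar, 56 mm across, 110 mm tall; stands beyond the holder; origin under its centre. Not part of the job
- pot: small clear specimen pot with a white lid, 48 mm across, 45 mm tall; stands off the holder's left end; origin under its centre. Not part of the job
- driver: screwdriver, 170 mm long, lying on the bench between robot and holder; origin under its middle. Not part of the job
- tuberack: white block rack with eight capped sample tubes, 60 x 120 mm, 102 mm tall; stands beyond the holder; origin under its centre. Not part of the job

How it is judged:
At the end, for the whole second after the job is handed in: The two cards from the weak clips lie or stand at rest in the tray (grip centre inside its walls, less than 85 mm above the bench); the other two stand at rest in their own stations, held by good clips (pressed on the wall with more than 6 N) and home to within 2.5 mm; nothing is held by the robot ((((x of card1_grip in the frame of tray between -0.1 and 0.1 m and y of card1_grip in the frame of tray between -0.105 and 0.105 m and z of card1_grip in the frame of tray below 0.085 m) and (x of card2_grip in the frame of tray between -0.1 and 0.1 m and y of card2_grip in the frame of tray between -0.105 and 0.105 m and z of card2_grip in the frame of tray below 0.085 m) and (z of card3_grip in the frame of holder between 0.073 and 0.0795 m and y of card3_grip in the frame of holder between -0.0505 and -0.0345 m and x of card3_grip in the frame of holder between -0.01 and 0.01 m and contact force between card3 and holder above 6 N) and (z of card4_grip in the frame of holder between 0.073 and 0.0795 m and y of card4_grip in the frame of holder between -0.1355 and -0.1195 m and x of card4_grip in the frame of holder between -0.01 and 0.01 m and contact force between card4 and holder above 6 N)) or ((x of card1_grip in the frame of tray between -0.1 and 0.1 m and y of card1_grip in the frame of tray between -0.105 and 0.105 m and z of card1_grip in the frame of tray below 0.085 m) and (z of card2_grip in the frame of holder between 0.073 and 0.0795 m and y of card2_grip in the frame of holder between 0.0345 and 0.0505 m and x of card2_grip in the frame of holder between -0.01 and 0.01 m and contact force between card2 and holder above 6 N) and (x of card3_grip in the frame of tray between -0.1 and 0.1 m and y of card3_grip in the frame of tray between -0.105 and 0.105 m and z of card3_grip in the frame of tray below 0.085 m) and (z of card4_grip in the frame of holder between 0.073 and 0.0795 m and y of card4_grip in the frame of holder between -0.1355 and -0.1195 m and x of card4_grip in the frame of holder between -0.01 and 0.01 m and contact force between card4 and holder above 6 N)) or ((x of card1_grip in the frame of tray between -0.1 and 0.1 m and y of card1_grip in the frame of tray between -0.105 and 0.105 m and z of card1_grip in the frame of tray below 0.085 m) and (z of card2_grip in the frame of holder between 0.073 and 0.0795 m and y of card2_grip in the frame of holder between 0.0345 and 0.0505 m and x of card2_grip in the frame of holder between -0.01 and 0.01 m and contact force between card2 and holder above 6 N) and (z of card3_grip in the frame of holder between 0.073 and 0.0795 m and y of card3_grip in the frame of holder between -0.0505 and -0.0345 m and x of card3_grip in the frame of holder between -0.01 and 0.01 m and contact force between card3 and holder above 6 N) and (x of card4_grip in the frame of tray between -0.1 and 0.1 m and y of card4_grip in the frame of tray between -0.105 and 0.105 m and z of card4_grip in the frame of tray below 0.085 m)) or ((z of card1_grip in the frame of holder between 0.073 and 0.0795 m and y of card1_grip in the frame of holder between 0.1195 and 0.1355 m and x of card1_grip in the frame of holder between -0.01 and 0.01 m and contact force between card1 and holder above 6 N) and (x of card2_grip in the frame of tray between -0.1 and 0.1 m and y of card2_grip in the frame of tray between -0.105 and 0.105 m and z of card2_grip in the frame of tray below 0.085 m) and (x of card3_grip in the frame of tray between -0.1 and 0.1 m and y of card3_grip in the frame of tray between -0.105 and 0.105 m and z of card3_grip in the frame of tray below 0.085 m) and (z of card4_grip in the frame of holder between 0.073 and 0.0795 m and y of card4_grip in the frame of holder between -0.1355 and -0.1195 m and x of card4_grip in the frame of holder between -0.01 and 0.01 m and contact force between card4 and holder above 6 N)) or ((z of card1_grip in the frame of holder between 0.073 and 0.0795 m and y of card1_grip in the frame of holder between 0.1195 and 0.1355 m and x of card1_grip in the frame of holder between -0.01 and 0.01 m and contact force between card1 and holder above 6 N) and (x of card2_grip in the frame of tray between -0.1 and 0.1 m and y of card2_grip in the frame of tray between -0.105 and 0.105 m and z of card2_grip in the frame of tray below 0.085 m) and (z of card3_grip in the frame of holder between 0.073 and 0.0795 m and y of card3_grip in the frame of holder between -0.0505 and -0.0345 m and x of card3_grip in the frame of holder between -0.01 and 0.01 m and contact force between card3 and holder above 6 N) and (x of card4_grip in the frame of tray between -0.1 and 0.1 m and y of card4_grip in the frame of tray between -0.105 and 0.105 m and z of card4_grip in the frame of tray below 0.085 m)) or ((z of card1_grip in the frame of holder between 0.073 and 0.0795 m and y of card1_grip in the frame of holder between 0.1195 and 0.1355 m and x of card1_grip in the frame of holder between -0.01 and 0.01 m and contact force between card1 and holder above 6 N) and (z of card2_grip in the frame of holder between 0.073 and 0.0795 m and y of card2_grip in the frame of holder between 0.0345 and 0.0505 m and x of card2_grip in the frame of holder between -0.01 and 0.01 m and contact force between card2 and holder above 6 N) and (x of card3_grip in the frame of tray between -0.1 and 0.1 m and y of card3_grip in the frame of tray between -0.105 and 0.105 m and z of card3_grip in the frame of tray below 0.085 m) and (x of card4_grip in the frame of tray between -0.1 and 0.1 m and y of card4_grip in the frame of tray between -0.105 and 0.105 m and z of card4_grip in the frame of tray below 0.085 m))) and linear speed of each of card1, card2, card3, card4 below 0.02 m/s); the robot touches nothing.
It fails at once if a gauge card is forced against the holder with more than 60 N (contact force between any of card1, card2, card3, card4 and holder above 60 N).
It fails at once if the robot itself pushes on the holder with more than 25 N (contact force between the arm and holder above 25 N).
It fails at once if a bystander on the bench is shifted by more than 30 mm (distance of any of beaker, reagent, pot, driver, tuberack from where it was at the start of the episode above 0.03 m).
It also fails if it takes over 72 s, if anything falls off the work surface, if the arm or the gripper's body presses on something with over 40 N, if the wrist force passes 120 N, or if a joint passes its speed limit or range.

## Working session

There is one attempt and no reset: what is moved stays moved. The work goes in short steps, Python scripts to look and compute and a tool call to move; the robot and the scene stay as the last step left them, time stands still between calls to the robot, and variables do not carry over. Pictures are saved under pics/ and viewed, at most 10 in all, crops included, and the job is handed in when it is done.

Besides the shell and the picture viewer there is one more tool, called after ">>>" as a command line: name --pt "numbers of a row" for each row, then --argument value for the rest. send_rows: Moves the arm, as the interface text tells. Its arguments: {"type":"object","properties":{"series":{"type":"array"},"newtons":{"type":"number"}},"required":["series"]}

```bash
mkdir -p pics; cat > h.py <<'E'
import numpy as np, cv2
from scipy.spatial.transform import Rotation as R
from station import env, grab_frame, camera_model, find_in, pinpoint
def att(m):
    a=np.array(m["attitude"],float)
    return a if a.shape==(3,3) else R.from_quat(a).as_matrix()
def toworld(cam,p,o=None):
    m=camera_model(cam)
    if cam=="wrist":
        T=np.array(m["mount"]); q=T[:3,:3]@p+T[:3,3]
        return R.from_quat(o["tcp_rot"]).as_matrix()@q+o["position"]
    return att(m)@np.array(p)+m["xyz"]
def look(cam,names,fn=None,n=1):
    o=env.get_obs(); im=grab_frame(cam)
    if fn: cv2.imwrite(fn,im[:,:,::-1])
    for t in names:
        for d in pinpoint(cam,t)[:n]:
            print(cam,t,round(d["p"],2),toworld(cam,np.array(d["xyz"]),o).round(4))
    return o
E
python3 - <<'E'
from h import *
o=env.get_obs(); print(o)
print(camera_model("wrist"))
N=["holder","clip_row","tray","card1_grip","card2_grip","card3_grip","card4_grip"]
look("top",N+["driver","pot","tuberack","beaker","reagent"],"pics/top.png")
look("side",N,"pics/side.png")
E
```

```text
{'time': 0.0, 'joint_positions': array([ 1.29898971,  0.46836857, -0.01160434,  1.60361691,  0.00599537,
        1.07139573, -0.05626845]), 'dq': array([-0.00041109,  0.00095577, -0.00012622, -0.00133516, -0.00296899,
       -0.00125667, -0.00221299]), 'joint_torque': array([-3.52744291e-04, -5.20566094e+01, -1.24696569e-02, -2.43747944e+01,
       -5.65528439e-02,  1.72497262e-02,  1.48353097e-04]), 'position': array([ 0.14724058, -0.63253741,  0.23064869]), 'tcp_rot': array([ 9.93464596e-01,  1.14137321e-01, -1.58607972e-04, -8.62554811e-04]), 'contact_force': array([-0.55162105,  0.08862924, -0.09885902]), 'ft_torque': array([-0.05827414, -0.02489473,  0.01085651]), 'gripper_force': 0.0, 'opening': 0.09206323048627109}
{'camera_matrix': array([[395.7524418 ,   0.        , 314.74538948],
       [  0.        , 395.7524418 , 231.45956831],
       [  0.        ,   0.        ,   1.        ]]), 'mount': array([[ 6.60797591e-04,  9.66953658e-01,  2.54951340e-01,
         7.11202016e-02],
       [ 9.99999779e-01, -6.19550291e-04, -2.42089430e-04,
         4.51230381e-04],
       [-7.61340
[... 238 characters left out ...]
op card1_grip 0.75 [0.543  0.2506 0.0821]
top card2_grip 0.55 [0.5508 0.1678 0.0823]
top card3_grip 0.69 [0.5655 0.0867 0.0757]
top card4_grip 0.71 [ 5.671e-01 -5.000e-04  8.690e-02]
top driver 0.56 [ 0.3629  0.2606 -0.0016]
top pot 0.86 [0.484  0.3773 0.0023]
top tuberack 0.86 [0.7224 0.1353 0.0013]
top beaker 0.61 [ 0.7207 -0.0418 -0.0015]
top reagent 0.68 [ 0.739  -0.1537  0.0028]
side holder 0.79 [ 5.576e-01  1.224e-01 -1.000e-04]
side clip_row 0.98 [0.5581 0.1206 0.0441]
side tray 0.95 [ 0.5405 -0.3032 -0.0008]
side card1_grip 0.85 [0.5426 0.2473 0.0768]
side card2_grip 0.59 [0.5498 0.167  0.0832]
side card3_grip 0.52 [0.5576 0.0769 0.078 ]
side card4_grip 0.48 [ 0.5752 -0.0017  0.0858]
```

View pics/top.png

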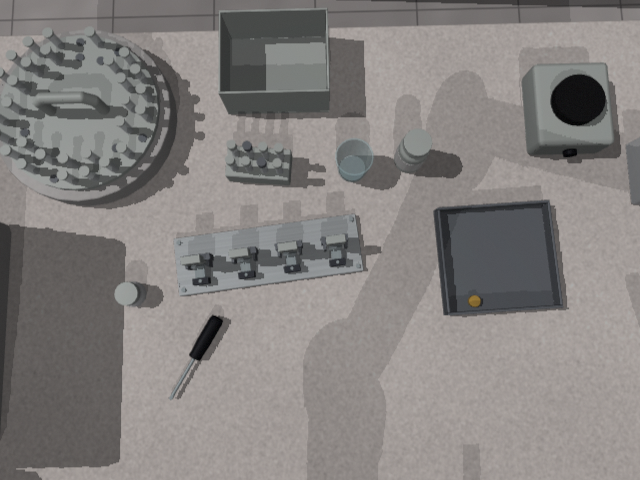

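View pics/side.png

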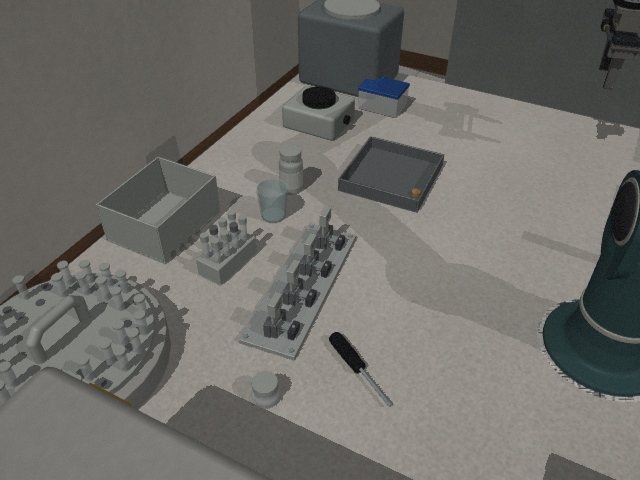

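>>> send_rows --pt "0.555 -0.649 0 6.9 0.065" --pt "0.555 -0.649 0 6.9 0.065" --pt "0.555 -0.649 0 6.9 0.065" --pt "0.555 -0.649 0 6.9 0.065" --pt "0.555 -0.649 0 6.9 0.065" --pt "0.555 -0.649 0 6.9 0.065" --pt "0.555 -0.649 0 6.9 0.065" --pt "0.555 -0.649 0 6.9 0.065"

```text
time: 1.85
position: [0.3323, -0.2763, 0.232]
tcp_rot: [0.999, 0.054, 0.0, 0.0]
contact_force: [1.0, 0.2, -1.0]
opening: 0.0649
gripper_force: 0.0
```

>>> send_rows --pt "0.255 -0.376 0 0 0.065" --pt "0.255 -0.376 0 0 0.065" --pt "0.255 -0.376 0 0 0.065" --pt "0.255 -0.376 0 0 0.065" --pt "0.255 -0.376 0 0 0.065" --pt "0.255 -0.376 0 0 0.065" --pt "0.255 -0.376 0 0 0.065" --pt "0.255 -0.376 0 0 0.065"

```text
time: 2.65
position: [0.5199, 0.077, 0.2319]
tcp_rot: [0.999, 0.054, 0.0, 0.0]
contact_force: [0.6, -0.9, 0.2]
opening: 0.0651
gripper_force: 0.0
```

>>> send_rows --pt "0.02 -0.03 0 0 0.065" --pt "0.02 -0.03 0 0 0.065" --pt "0.02 -0.03 0 0 0.065" --pt "0.02 -0.03 0 0 0.065" --pt "0.02 -0.03 0 0 0.065" --pt "0.02 -0.03 0 0 0.065" --pt "0.02 -0.03 0 0 0.065" --pt "0.02 -0.03 0 0 0.065"

```text
time: 3.45
position: [0.5357, 0.1069, 0.2317]
tcp_rot: [0.999, 0.054, 0.0, 0.0]
contact_force: [-0.2, 0.1, 0.3]
opening: 0.0649
gripper_force: 0.0
```

```bash
python3 - <<'E'
from h import *
o=look("wrist",["holder","clip_row","card1_grip","card2_grip","card3_grip","card4_grip"],"pics/w1.png")
print(o["position"],o["tcp_rot"],o["contact_force"],o["time"])
E
```

```text
wrist holder 0.83 [0.5578 0.1202 0.0007]
wrist clip_row 0.65 [0.5564 0.1253 0.0438]
wrist card1_grip 0.75 [0.5397 0.2518 0.0817]
wrist card2_grip 0.59 [0.5494 0.1655 0.0841]
wrist card3_grip 0.76 [0.5615 0.0757 0.0778]
wrist card4_grip 0.73 [ 0.5707 -0.0048  0.0793]
[0.53573657 0.10685045 0.23173814] [9.98554582e-01 5.37467500e-02 1.52604357e-04 1.00896371e-04] [-0.18384474  0.09595332  0.30999454] 3.45
```

View pics/w1.png

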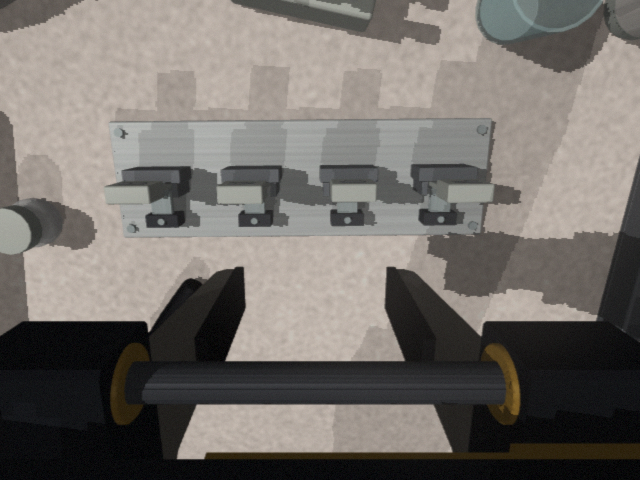

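```bash
cat >> h.py <<'E'
def ray(u,v,z,o):
    m=camera_model("wrist"); K=np.array(m["camera_matrix"]); T=np.array(m["mount"])
    d=np.linalg.inv(K)@[u,v,1]; d=np.array([d[0],-d[1],-d[2]])
    Rt=R.from_quat(o["tcp_rot"]).as_matrix()
    c=Rt@T[:3,3]+o["position"]; d=Rt@T[:3,:3]@d
    return c+d*(z-c[2])/d[2]
E
python3 - <<'E'
from h import *
o=env.get_obs()
P=[ray(u,v,.012,o) for u,v in [(110,122),(490,119),(480,234),(127,237)]]
for p in P: print(p.round(4))
c=np.mean(P,0); print(c)
d=(P[0]+P[3]-P[1]-P[2])[:2]; a=np.arctan2(-d[0],d[1]); print("yaw",np.degrees(a), np.linalg.norm(d)/2)
for u,v in [(138,193),(243,193),(354,193),(465,191)]:   # grip top face centres
    print(ray(u,v,.097,o).round(4))
for y in (.1275,.0425,-.0425,-.1275): print("st",(c[:2]+y*np.array([-np.sin(a),np.cos(a)])).round(4))
E
```

```text
[0.5907 0.2996 0.012 ]
[ 0.6308 -0.0424  0.012 ]
[ 0.5239 -0.0566  0.012 ]
[0.4834 0.2855 0.012 ]
[0.55719095 0.12150953 0.012     ]
yaw 6.7186464487335265 0.3444323820101965
[0.546  0.2381 0.097 ]
[0.5544 0.1617 0.097 ]
[0.5632 0.0809 0.097 ]
[5.735e-01 4.000e-04 9.700e-02]
st [0.5423 0.2481]
st [0.5522 0.1637]
st [0.5622 0.0793]
st [ 0.5721 -0.0051]
```

>>> send_rows --pt "0.0234 0.0303 0.04 -0.5 0.065" --pt "0.0234 0.0303 0.08 -0.5 0.065" --pt "0.0234 0.0303 0.08 -0.5 0.065" --pt "0.0234 0.0303 0.08 -0.5 0.065" --pt "0.0234 0.0303 0.08 -0.5 0.065" --pt "0.0234 0.0303 0.08 -0.5 0.065" --pt "0.0234 0.0303 0.08 -0.5 0.065" --pt "0.0234 0.0303 0.08 -0.5 0.065"

```text
time: 4.6
position: [0.5626, 0.08, 0.1527]
tcp_rot: [0.998, 0.059, 0.001, 0.0]
contact_force: [1.2, 0.5, 0.6]
opening: 0.0654
gripper_force: 0.0
```

```bash
python3 - <<'E'
from h import *
o=look("wrist",["card3_grip","card2_grip"],"pics/w2.png",2)
print(o["position"],o["tcp_rot"],o["contact_force"],o["time"])
E
```

```text
wrist card3_grip 0.92 [0.5603 0.0799 0.0776]
wrist card3_grip 0.7 [0.5409 0.248  0.0817]
wrist card2_grip 0.62 [0.5505 0.1663 0.0802]
[0.56264934 0.07999778 0.15266629] [9.98278097e-01 5.86518994e-02 8.88973427e-04 7.40854689e-05] [1.20872197 0.46631432 0.64111844] 4.6
```

View pics/w2.png

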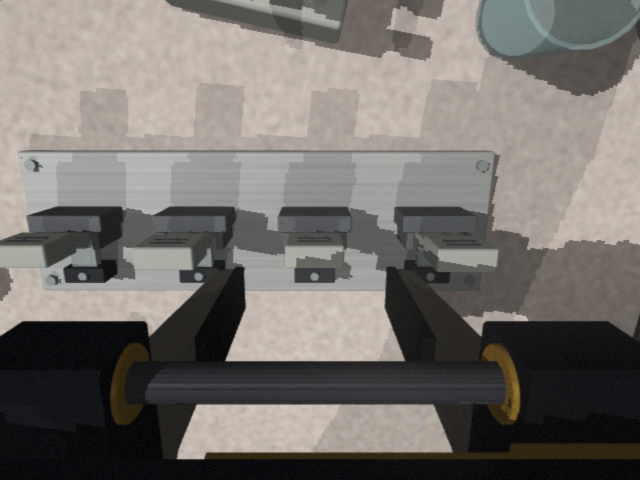

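>>> send_rows --pt "0 0 0.03 0 0.065" --pt "0 0 0.055 0 0.065" --pt "0 0 0.071 0 0.065" --pt "0 0 0.071 0 0.065" --pt "0 0 0.071 0 0.03" --pt "0 0 0.071 0 0.03" --pt "0 0 0.071 0 0.03" --pt "0 0 0.071 0 0.03" --newtons 20

```text
time: 5.55
position: [0.5628, 0.0797, 0.0814]
tcp_rot: [0.998, 0.058, 0.001, 0.0]
contact_force: [0.3, -0.0, 0.6]
opening: 0.0352
gripper_force: 0.3
```

>>> send_rows --pt "0 0 0 0 0.03" --pt "0 0 0 0 0.03" --pt "0 0 0 0 0.03" --pt "0 0 0 0 0.03" --pt "0 0 0 0 0.03" --pt "0 0 0 0 0.03" --pt "0 0 0 0 0.03" --pt "0 0 0 0 0.03"

```text
time: 6.35
position: [0.5628, 0.08, 0.0814]
tcp_rot: [0.998, 0.059, 0.001, -0.0]
contact_force: [-1.0, 0.7, 5.8]
opening: 0.034
gripper_force: 20.0
```

>>> send_rows --pt "0 0 -0.0003 0 0.03" --pt "0 0 -0.0006 0 0.03" --pt "0 0 -0.0009 0 0.03" --pt "0 0 -0.0012 0 0.03" --pt "0 0 -0.0012 0 0.03" --pt "0 0 -0.0012 0 0.03" --pt "0 0 -0.0012 0 0.03" --pt "0 0 -0.0012 0 0.03"

```text
time: 7.15
position: [0.5626, 0.08, 0.0815]
tcp_rot: [0.998, 0.059, 0.0, -0.0]
contact_force: [3.9, 3.8, -6.1]
opening: 0.0342
gripper_force: 20.0
```

>>> send_rows --pt "0 0 0.0005 0 0.03" --pt "0 0 0.001 0 0.03" --pt "0 0 0.0015 0 0.03" --pt "0 0 0.002 0 0.03" --pt "0 0 0.0025 0 0.03" --pt "0 0 0.003 0 0.03" --pt "0 0 0.0035 0 0.03" --pt "0 0 0.004 0 0.03" --newtons 40

```text
time: 7.95
position: [0.5628, 0.0801, 0.0813]
tcp_rot: [0.998, 0.058, 0.001, 0.001]
contact_force: [-6.2, 1.0, 28.5]
opening: 0.0338
gripper_force: 40.0
```

>>> send_rows --pt "-0.0003 0 0 0 0.03" --pt "-0.0006 0 0 0 0.03" --pt "-0.0008 0 0 0 0.03" --pt "-0.0008 0 0 0 0.03" --pt "-0.0008 0 0 0 0.03" --pt "-0.0008 0 0 0 0.03" --pt "-0.0008 0 0 0 0.03" --pt "-0.0008 0 0 0 0.03"

```text
time: 8.75
position: [0.5628, 0.0801, 0.0813]
tcp_rot: [0.998, 0.058, 0.002, 0.0]
contact_force: [-3.3, 0.3, 23.9]
opening: 0.0333
gripper_force: 40.0
```

```bash
python3 - <<'E'
from h import *
o=look("side",["card3_grip","card2_grip"],None,4)
cv2.imwrite("pics/s2.png",cv2.resize(grab_frame("side")[180:370,220:370,::-1],None,fx=3,fy=3,interpolation=2))
print(o["position"],o["contact_force"],o["ft_torque"],R.from_quat(o["tcp_rot"]).as_matrix()[:,2])
E
```

```text
side card3_grip 0.52 [0.5607 0.0761 0.0774]
side card2_grip 0.61 [ 0.576  -0.0036  0.0825]
side card2_grip 0.58 [0.555  0.165  0.0803]
side card2_grip 0.17 [ 0.7406 -0.148   0.002 ]
[0.56279181 0.08005042 0.08129819] [-3.26474839  0.32274898 23.93575549] [0.28011829 0.84422755 0.00724405] [ 3.19897145e-03 -7.73628928e-04 -9.99994584e-01]
```

View pics/s2.png

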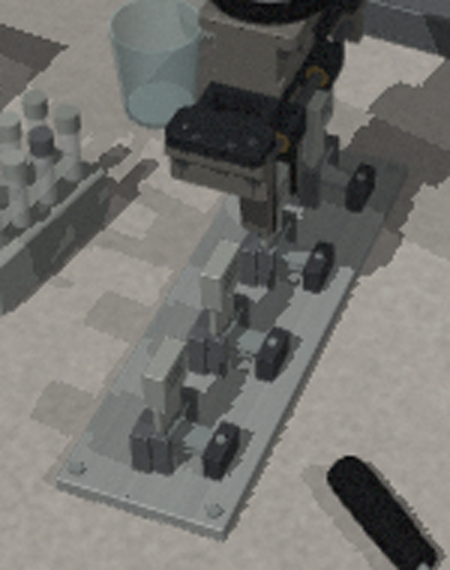

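>>> send_rows --pt "-0.0004 0 0 0 0.03" --pt "-0.0008 0 0 0 0.03" --pt "-0.0012 0 0 0 0.03" --pt "-0.0012 0 0 0 0.03" --pt "-0.0012 0 0 0 0.03" --pt "-0.0012 0 0 0 0.03" --pt "-0.0012 0 0 0 0.03" --pt "-0.0012 0 0 0 0.03"

```text
time: 9.75
position: [0.5626, 0.0801, 0.0813]
tcp_rot: [0.998, 0.059, 0.003, 0.0]
contact_force: [-0.0, 1.4, 18.9]
opening: 0.0339
gripper_force: 40.0
```

>>> send_rows --pt "-0.0001 0 0.0003 0 0.03" --pt "-0.0002 0 0.0006 0 0.03" --pt "-0.0003 0 0.0009 0 0.03" --pt "-0.0004 0 0.0012 0 0.03" --pt "-0.0004 0 0.0012 0 0.03" --pt "-0.0004 0 0.0012 0 0.03" --pt "-0.0004 0 0.0012 0 0.03" --pt "-0.0004 0 0.0012 0 0.03"

```text
time: 10.55
position: [0.5627, 0.0801, 0.0812]
tcp_rot: [0.998, 0.058, 0.003, 0.0]
contact_force: [-1.9, 1.4, 28.3]
opening: 0.0335
gripper_force: 40.0
```

```bash
python3 - <<'E'
from h import *
o=env.get_obs()
print(o["position"],o["contact_force"],o["ft_torque"],R.from_quat(o["tcp_rot"]).as_matrix()[:,2],o["joint_torque"],o["joint_positions"])
E
```

```text
[0.56266863 0.08010225 0.08123128] [-1.91434404  1.43000527 28.33059481] [0.13361314 0.63284075 0.02754544] [ 6.31911266e-03 -3.95278744e-04 -9.99979956e-01] [ 5.18860705e-01 -3.44419098e+01 -2.45107479e+00 -1.09523723e+01
  4.30257311e-01 -6.90337736e-01  8.49861244e-03] [ 0.12649712  0.57424927 -0.42164104  1.89411005  0.33988599  0.73721796
 -1.94214296]
```

>>> send_rows --pt "0.001 0 -0.0017 0 0.03" --pt "0.0024 0 -0.0035 0 0.03" --pt "0.0024 0 -0.0035 0 0.065" --pt "0.0024 0 -0.0035 0 0.065" --pt "0.0024 0 -0.0035 0 0.065" --pt "0.0024 0 -0.03 0 0.065" --pt "0.0024 0 -0.06 0 0.065" --pt "0.0024 0 -0.06 0 0.01" --newtons 20

```text
time: 11.35
position: [0.5641, 0.08, 0.1396]
tcp_rot: [0.998, 0.058, 0.003, 0.0]
contact_force: [0.4, 0.6, 0.8]
opening: 0.0593
gripper_force: 0.0
```

>>> send_rows --pt "0 0 0 0 0.0" --pt "0 0 0 0 0.0" --pt "0 0 0 0 0.0" --pt "0 0 0 0 0.0" --pt "0 0 0 0 0.0" --pt "0 0 0 0 0.0" --pt "0 0 0 0 0.0" --pt "0 0 0 0 0.0"

```text
time: 12.15
position: [0.5622, 0.0797, 0.1365]
tcp_rot: [0.998, 0.058, -0.0, 0.0]
contact_force: [0.1, 0.1, -0.1]
opening: 0.0004
gripper_force: 0.0
```

```bash
python3 - <<'E'
from h import *
o=look("wrist",["card3_grip"],"pics/w3.png",2)
print(o["position"],o["tcp_rot"],o["contact_force"],o["time"],o["opening"])
E
```

```text
wrist card3_grip 0.82 [0.5607 0.0784 0.0794]
wrist card3_grip 0.39 [ 7.222e-01 -4.010e-02 -5.000e-04]
[0.5622499  0.07973413 0.13654185] [ 9.98288173e-01  5.84869392e-02 -3.04757196e-05  1.75136173e-05] [ 0.14907001  0.11282449 -0.12897412] 12.15 0.00041217914242210925
```

View pics/w3.png

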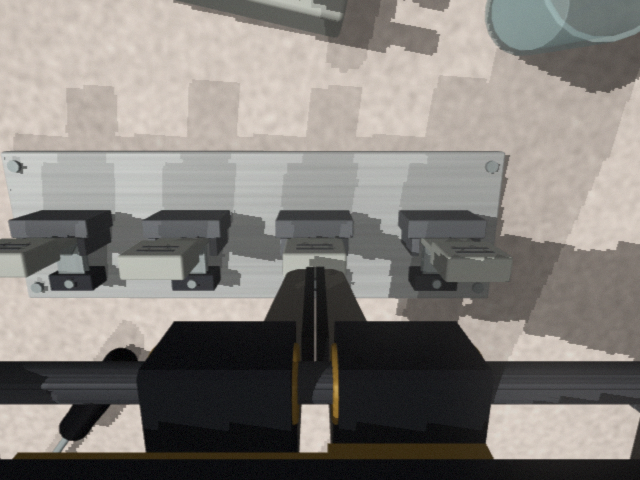

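>>> send_rows --pt "-0.001 0 0.015 0 0" --pt "-0.001 0 0.018 0 0" --pt "-0.001 0 0.02 0 0" --pt "-0.001 0 0.021 0 0" --pt "-0.001 0 0.022 0 0" --pt "-0.001 0 0.023 0 0" --pt "-0.001 0 0.023 0 0" --pt "-0.001 0 0.023 0 0"

```text
time: 13.05
position: [0.5613, 0.0796, 0.1137]
tcp_rot: [0.998, 0.058, 0.0, 0.0]
contact_force: [0.3, 0.3, -0.4]
opening: 0.0003
gripper_force: 0.0
```

>>> send_rows --pt "0 0 0.0005 0 0" --pt "0 0 0.001 0 0" --pt "0 0 0.0015 0 0" --pt "0 0 0.002 0 0" --pt "0 0 0.0025 0 0" --pt "0 0 0.003 0 0" --pt "0 0 0.003 0 0" --pt "0 0 0.003 0 0"

```text
time: 13.85
position: [0.5612, 0.0796, 0.1105]
tcp_rot: [0.998, 0.058, -0.0, 0.0]
contact_force: [0.4, -0.6, 0.7]
opening: 0.0007
gripper_force: 0.0
```

>>> send_rows --pt "0 0 0.0005 0 0" --pt "0 0 0.001 0 0" --pt "0 0 0.0015 0 0" --pt "0 0 0.002 0 0" --pt "0 0 0.0025 0 0" --pt "0 0 0.003 0 0" --pt "0 0 0.003 0 0" --pt "0 0 0.003 0 0"

```text
time: 14.65
position: [0.5615, 0.0797, 0.1094]
tcp_rot: [0.998, 0.058, 0.0, 0.0]
contact_force: [-5.3, -1.5, 14.8]
opening: 0.0004
gripper_force: 7.0
```

>>> send_rows --pt "0 0 -0.03 0 0" --pt "0 0.045 -0.03 0 0" --pt "0 0.085 -0.03 0 0" --pt "0 0.085 -0.03 0 0" --pt "0 0.085 -0.02 0 0" --pt "0 0.085 -0.012 0 0" --pt "0 0.085 -0.01 0 0" --pt "0 0.085 -0.01 0 0"

```text
time: 15.45
position: [0.5705, -0.0034, 0.1166]
tcp_rot: [0.998, 0.06, -0.001, -0.0]
contact_force: [-0.3, -0.5, -0.5]
opening: 0.0006
gripper_force: 0.0
```

>>> send_rows --pt "0 0 0.0005 0 0" --pt "0 0 0.001 0 0" --pt "0 0 0.0015 0 0" --pt "0 0 0.002 0 0" --pt "0 0 0.0025 0 0" --pt "0 0 0.003 0 0" --pt "0 0 0.003 0 0" --pt "0 0 0.003 0 0"

```text
time: 16.25
position: [0.5713, -0.0048, 0.1147]
tcp_rot: [0.998, 0.058, 0.0, 0.0]
contact_force: [-0.0, -0.7, 2.3]
opening: 0.0007
gripper_force: 1.1
```

>>> send_rows --pt "0 0 0.0002 0 0" --pt "0 0 0.0004 0 0" --pt "0 0 0.0006 0 0" --pt "0 0 0.0008 0 0" --pt "0 0 0.001 0 0" --pt "0 0 0.0012 0 0" --pt "0 0 0.0012 0 0" --pt "0 0 0.0012 0 0"

```text
time: 17.05
position: [0.5712, -0.0048, 0.1133]
tcp_rot: [0.998, 0.058, 0.0, 0.0]
contact_force: [-0.3, 0.3, 1.4]
opening: 0.0004
gripper_force: 0.7
```

>>> send_rows --pt "0 -0.03 -0.03 0 0" --pt "0 -0.08 -0.03 0 0" --pt "0 -0.13 -0.03 0 0" --pt "0 -0.17 -0.03 0 0" --pt "0 -0.17 -0.02 0 0" --pt "0 -0.17 -0.01 0 0" --pt "0 -0.17 -0.005 0 0" --pt "0 -0.17 -0.005 0 0"

```text
time: 17.85
position: [0.5509, 0.1618, 0.1169]
tcp_rot: [0.998, 0.057, -0.001, 0.001]
contact_force: [0.6, -0.2, 0.8]
opening: 0.0003
gripper_force: 0.0
```

>>> send_rows --pt "0 0 0.0005 0 0" --pt "0 0 0.001 0 0" --pt "0 0 0.0015 0 0" --pt "0 0 0.002 0 0" --pt "0 0 0.0025 0 0" --pt "0 0 0.003 0 0" --pt "0 0 0.003 0 0" --pt "0 0 0.003 0 0"

```text
time: 18.65
position: [0.5513, 0.1641, 0.1153]
tcp_rot: [0.998, 0.059, -0.0, 0.0]
contact_force: [0.1, -0.5, -0.2]
opening: 0.0003
gripper_force: 0.0
```

>>> send_rows --pt "0 0 0.0005 0 0" --pt "0 0 0.001 0 0" --pt "0 0 0.0015 0 0" --pt "0 0 0.002 0 0" --pt "0 0 0.0025 0 0" --pt "0 0 0.003 0 0" --pt "0 0 0.003 0 0" --pt "0 0 0.003 0 0"

```text
time: 19.45
position: [0.5514, 0.1641, 0.1125]
tcp_rot: [0.998, 0.059, 0.0, -0.0]
contact_force: [-1.3, -0.6, 1.4]
opening: -0.0001
gripper_force: 1.2
```

>>> send_rows --pt "0 0 0.0002 0 0" --pt "0 0 0.0004 0 0" --pt "0 0 0.0006 0 0" --pt "0 0 0.0008 0 0" --pt "0 0 0.001 0 0" --pt "0 0 0.001 0 0" --pt "0 0 0.001 0 0" --pt "0 0 0.001 0 0"

```text
time: 20.25
position: [0.5513, 0.164, 0.1113]
tcp_rot: [0.998, 0.059, 0.0, 0.0]
contact_force: [-0.2, -0.1, 1.1]
opening: 0.0003
gripper_force: 0.9
```

>>> send_rows --pt "0 -0.03 -0.03 0 0" --pt "0 -0.075 -0.03 0 0" --pt "0 -0.085 -0.03 0 0" --pt "0 -0.085 -0.02 0 0" --pt "0 -0.085 -0.01 0 0" --pt "0 -0.085 -0.006 0 0" --pt "0 -0.085 -0.005 0 0" --pt "0 -0.085 -0.004 0 0"

```text
time: 21.05
position: [0.5417, 0.2473, 0.1149]
tcp_rot: [0.998, 0.058, -0.0, 0.0]
contact_force: [0.1, -0.4, 0.3]
opening: 0.0005
gripper_force: 0.0
```

>>> send_rows --pt "0 0 0.0005 0 0" --pt "0 0 0.001 0 0" --pt "0 0 0.0015 0 0" --pt "0 0 0.002 0 0" --pt "0 0 0.0025 0 0" --pt "0 0 0.003 0 0" --pt "0 0 0.003 0 0" --pt "0 0 0.003 0 0"

```text
time: 21.85
position: [0.5414, 0.2485, 0.1123]
tcp_rot: [0.998, 0.059, -0.0, 0.0]
contact_force: [0.3, 0.2, 0.8]
opening: 0.0007
gripper_force: 0.0
```

>>> send_rows --pt "0 0 0.0003 0 0" --pt "0 0 0.0006 0 0" --pt "0 0 0.0009 0 0" --pt "0 0 0.0012 0 0" --pt "0 0 0.0015 0 0" --pt "0 0 0.0018 0 0" --pt "0 0 0.002 0 0" --pt "0 0 0.002 0 0"

```text
time: 22.65
position: [0.5414, 0.2484, 0.1103]
tcp_rot: [0.998, 0.058, -0.0, 0.0]
contact_force: [-0.0, 0.1, -0.0]
opening: 0.0005
gripper_force: 0.0
```

>>> send_rows --pt "0 0 0.0003 0 0" --pt "0 0 0.0006 0 0" --pt "0 0 0.0009 0 0" --pt "0 0 0.0012 0 0" --pt "0 0 0.0015 0 0" --pt "0 0 0.0015 0 0" --pt "0 0 0.0015 0 0" --pt "0 0 0.0015 0 0"

```text
time: 23.45
position: [0.5415, 0.2484, 0.1094]
tcp_rot: [0.998, 0.058, 0.0, 0.0]
contact_force: [-0.6, -0.8, 5.1]
opening: 0.0004
gripper_force: 2.6
```

>>> send_rows --pt "0 0 0.0003 0 0" --pt "0 0 0.0006 0 0" --pt "0 0 0.0009 0 0" --pt "0 0 0.0012 0 0" --pt "0 0 0.0015 0 0" --pt "0 0 0.0017 0 0" --pt "0 0 0.0017 0 0" --pt "0 0 0.0017 0 0"

```text
time: 24.25
position: [0.5416, 0.2485, 0.1093]
tcp_rot: [0.998, 0.058, 0.0, 0.0]
contact_force: [-5.2, -3.3, 16.2]
opening: 0.0007
gripper_force: 8.1
```

>>> send_rows --pt "-0.0005 0 0.0002 0 0" --pt "-0.001 0.0003 0.0004 0 0" --pt "-0.0014 0.0005 0.0006 0 0" --pt "-0.0014 0.0005 0.0008 0 0" --pt "-0.0014 0.0005 0.001 0 0" --pt "-0.0014 0.0005 0.0012 0 0" --pt "-0.0014 0.0005 0.0012 0 0" --pt "-0.0014 0.0005 0.0012 0 0"

```text
time: 25.05
position: [0.5414, 0.2485, 0.1093]
tcp_rot: [0.998, 0.058, 0.002, -0.0]
contact_force: [-4.7, -3.7, 19.9]
opening: 0.0001
gripper_force: 10.3
```

>>> send_rows --pt "0 0 -0.03 0 0" --pt "0.0014 0.04 -0.03 0 0" --pt "0.0014 0.0845 -0.03 0 0" --pt "0.0014 0.0845 -0.03 0 0" --pt "0.0014 0.0845 -0.015 0 0" --pt "0.0014 0.0845 -0.008 0 0" --pt "0.0014 0.0845 -0.006 0 0" --pt "0.0014 0.0845 -0.005 0 0"

```text
time: 25.85
position: [0.5505, 0.1654, 0.1103]
tcp_rot: [0.998, 0.06, -0.001, -0.0]
contact_force: [-0.3, -0.1, 2.3]
opening: 0.0005
gripper_force: 1.3
```

>>> send_rows --pt "0 0 0.0005 0 0" --pt "0 0 0.001 0 0" --pt "0 0 0.0015 0 0" --pt "0 0 0.002 0 0" --pt "0 0 0.0025 0 0" --pt "0 0 0.0025 0 0" --pt "0 0 0.0025 0 0" --pt "0 0 0.0025 0 0"

```text
time: 26.65
position: [0.5516, 0.1644, 0.1094]
tcp_rot: [0.998, 0.059, 0.0, -0.0]
contact_force: [-2.6, 0.3, 7.9]
opening: 0.0004
gripper_force: 3.6
```

>>> send_rows --pt "0 0 -0.03 0 0.065" --pt "0 0 -0.03 0 0.065" --pt "0 0 -0.03 0 0.065" --pt "0 0 -0.03 0 0.065" --pt "0 0 -0.03 0 0.065" --pt "0 0 -0.03 0 0.065" --pt "0 0 -0.03 0 0.065" --pt "0 0 -0.02 0 0.065"

```text
time: 27.45
position: [0.5521, 0.1644, 0.129]
tcp_rot: [0.998, 0.058, 0.001, -0.0]
contact_force: [0.4, 0.4, -0.3]
opening: 0.0621
gripper_force: 0.0
```

>>> send_rows --pt "0 0 0.02 0 0.065" --pt "0 0 0.04 0 0.065" --pt "0 0 0.048 0 0.065" --pt "0 0 0.048 0 0.03" --pt "0 0 0.048 0 0.03" --pt "0 0 0.048 0 0.03" --pt "0 0 0.048 0 0.03" --pt "0 0 0.048 0 0.03" --newtons 20

```text
time: 28.25
position: [0.5518, 0.1643, 0.0813]
tcp_rot: [0.998, 0.058, 0.001, -0.0]
contact_force: [0.1, -0.3, 1.8]
opening: 0.0336
gripper_force: 20.0
```

Now lift gently.

>>> send_rows --pt "0 0 0 0 0.03" --pt "0 0 -0.001 0 0.03" --pt "0 0 -0.002 0 0.03" --pt "0 0 -0.003 0 0.03" --pt "0 0 -0.004 0 0.03" --pt "0 0 -0.005 0 0.03" --pt "0 0 -0.006 0 0.03" --pt "0 0 -0.006 0 0.03"

```text
time: 29.05
position: [0.5515, 0.164, 0.0866]
tcp_rot: [0.998, 0.058, 0.0, 0.0]
contact_force: [2.0, 0.0, 0.2]
opening: 0.0336
gripper_force: 20.0
```

>>> send_rows --pt "0 0 -0.006 0 0.03" --pt "0 0 -0.012 0 0.03" --pt "0 0 -0.018 0 0.03" --pt "0 0 -0.024 0 0.03" --pt "0 0 -0.03 0 0.03" --pt "0 0 -0.05 0 0.03" --pt "0 0 -0.085 0 0.03" --pt "0 0 -0.12 0 0.03"

```text
time: 29.85
position: [0.5503, 0.1639, 0.2073]
tcp_rot: [0.998, 0.059, -0.001, 0.0]
contact_force: [0.2, -0.4, -0.2]
opening: 0.0339
gripper_force: 20.0
```

>>> send_rows --pt "-0.069 0.504 0 0 0.03" --pt "-0.069 0.504 0 0 0.03" --pt "-0.069 0.504 0 0 0.03" --pt "-0.069 0.504 0 0 0.03" --pt "-0.069 0.504 0 0 0.03" --pt "-0.069 0.504 0 0 0.03" --pt "-0.069 0.504 0 0 0.03" --pt "-0.069 0.504 0 0 0.03"

```text
time: 30.65
position: [0.543, -0.2376, 0.2069]
tcp_rot: [0.998, 0.059, -0.0, -0.0]
contact_force: [0.7, -0.2, 0.8]
opening: 0.0339
gripper_force: 20.0
```

>>> send_rows --pt "-0.014 0.05 0 0 0.03" --pt "-0.014 0.098 0.02 0 0.03" --pt "-0.014 0.098 0.05 0 0.03" --pt "-0.014 0.098 0.08 0 0.03" --pt "-0.014 0.098 0.105 0 0.03" --pt "-0.014 0.098 0.12 0 0.03" --pt "-0.014 0.098 0.127 0 0.03" --pt "-0.014 0.098 0.127 0 0.03"

```text
time: 31.45
position: [0.5411, -0.3345, 0.0792]
tcp_rot: [0.998, 0.059, -0.0, -0.0]
contact_force: [-0.5, 0.2, -0.8]
opening: 0.0338
gripper_force: 20.0
```

>>> send_rows --pt "0 0 0 0 0.03" --pt "0 0 0 0 0.075" --pt "0 0 0 0 0.075" --pt "0 0 0 0 0.075" --pt "0 0 0 0 0.075" --pt "0 0 -0.01 0 0.075" --pt "0 0 -0.05 0 0.075" --pt "0 0 -0.1 0 0.065"

```text
time: 32.25
position: [0.54, -0.3341, 0.1791]
tcp_rot: [0.998, 0.059, -0.002, -0.001]
contact_force: [0.9, -1.1, -0.5]
opening: 0.0693
gripper_force: 0.0
```

```bash
python3 - <<'E'
from h import *
o=look("top",["card2_grip","card4_grip","card1_grip"],"pics/t2.png",3)
look("side",["card2_grip"],None,4)
print(o["position"],o["tcp_rot"],o["time"])
E
```

```text
top card2_grip 0.63 [ 0.5408 -0.3314  0.0724]
top card4_grip 0.53 [ 0.5678 -0.0008  0.0807]
top card4_grip 0.35 [0.5633 0.0834 0.0772]
top card1_grip 0.48 [0.5428 0.2518 0.0791]
side card2_grip 0.74 [ 0.5424 -0.3354  0.0732]
[ 0.53995009 -0.33409065  0.17908816] [ 0.99827663  0.05863787 -0.00184096 -0.0014093 ] 32.25
```

View pics/t2.png

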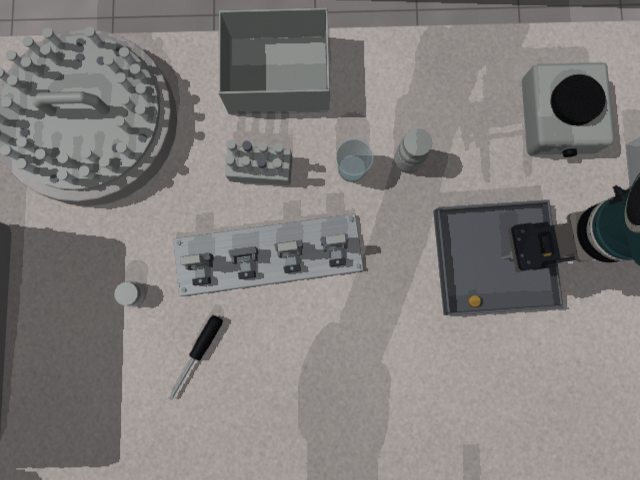

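>>> send_rows --pt "0.0697 -0.323 0 0 0.065" --pt "0.0697 -0.323 0 0 0.065" --pt "0.0697 -0.323 0 0 0.065" --pt "0.0697 -0.323 0 0 0.065" --pt "0.0697 -0.323 0 0 0.065" --pt "0.0697 -0.323 0 0 0.065" --pt "0.0697 -0.323 0 0 0.065" --pt "0.0697 -0.323 0 0 0.065"

```text
time: 33.35
position: [0.5718, 0.0005, 0.1783]
tcp_rot: [0.998, 0.063, -0.001, -0.002]
contact_force: [-0.1, 0.1, 0.3]
opening: 0.0648
gripper_force: 0.0
```

>>> send_rows --pt "0 0 0 0 0.065" --pt "0 0 0 0 0.065" --pt "0 0 0 0 0.065" --pt "0 0 0 0 0.065" --pt "0 0 0 0 0.065" --pt "0 0 0 0 0.065" --pt "0 0 0 0 0.065" --pt "0 0 0 0 0.065"

```text
time: 34.15
position: [0.5728, -0.006, 0.1795]
tcp_rot: [0.998, 0.058, 0.0, 0.0]
contact_force: [0.7, -0.1, -0.4]
opening: 0.065
gripper_force: 0.0
```

>>> send_rows --pt "-0.001 -0.001 0.04 0 0.065" --pt "-0.001 -0.001 0.07 0 0.065" --pt "-0.001 -0.001 0.09 0 0.065" --pt "-0.001 -0.001 0.096 0 0.065" --pt "-0.001 -0.001 0.096 0 0.03" --pt "-0.001 -0.001 0.096 0 0.03" --pt "-0.001 -0.001 0.096 0 0.03" --pt "-0.001 -0.001 0.096 0 0.03"

```text
time: 34.95
position: [0.5723, -0.0051, 0.0845]
tcp_rot: [0.998, 0.058, 0.001, 0.0]
contact_force: [0.2, 0.7, -0.8]
opening: 0.0349
gripper_force: 0.2
```

>>> send_rows --pt "0 0 0 0 0.03" --pt "0 0 0 0 0.03" --pt "0 0 -0.001 0 0.03" --pt "0 0 -0.002 0 0.03" --pt "0 0 -0.003 0 0.03" --pt "0 0 -0.004 0 0.03" --pt "0 0 -0.005 0 0.03" --pt "0 0 -0.006 0 0.03"

```text
time: 35.75
position: [0.5717, -0.0051, 0.0895]
tcp_rot: [0.998, 0.058, 0.0, 0.0]
contact_force: [2.5, 0.3, -1.1]
opening: 0.0337
gripper_force: 19.9
```

>>> send_rows --pt "0 0 -0.006 0 0.03" --pt "0 0 -0.012 0 0.03" --pt "0 0 -0.018 0 0.03" --pt "0 0 -0.024 0 0.03" --pt "0 0 -0.03 0 0.03" --pt "0 0 -0.05 0 0.03" --pt "0 0 -0.08 0 0.03" --pt "0 0 -0.11 0 0.03"

```text
time: 36.55
position: [0.5708, -0.005, 0.2003]
tcp_rot: [0.998, 0.059, -0.001, -0.0]
contact_force: [0.1, 0.6, 0.3]
opening: 0.0339
gripper_force: 19.9
```

>>> send_rows --pt "-0.058 0.238 0 0 0.03" --pt "-0.058 0.238 0 0 0.03" --pt "-0.058 0.238 0 0 0.03" --pt "-0.058 0.238 0 0 0.03" --pt "-0.058 0.238 0 0 0.03" --pt "-0.058 0.238 0 0 0.03" --pt "-0.058 0.238 0 0 0.03" --pt "-0.058 0.238 0.02 0 0.03"

```text
time: 37.35
position: [0.5438, -0.2471, 0.1819]
tcp_rot: [0.998, 0.059, 0.002, 0.001]
contact_force: [0.3, 0.1, -0.5]
opening: 0.0337
gripper_force: 19.9
```

>>> send_rows --pt "0 0 0.03 0 0.03" --pt "0 0 0.06 0 0.03" --pt "0 0 0.085 0 0.03" --pt "0 0 0.097 0 0.03" --pt "0 0 0.1 0 0.03" --pt "0 0 0.1 0 0.03" --pt "0 0 0.1 0 0.03" --pt "0 0 0.1 0 0.03"

```text
time: 38.15
position: [0.5427, -0.2485, 0.0808]
tcp_rot: [0.998, 0.058, 0.001, 0.001]
contact_force: [0.5, -0.2, 0.6]
opening: 0.0335
gripper_force: 19.9
```

>>> send_rows --pt "0 0 0 0 0.06" --pt "0 0 0 0 0.06" --pt "0 0 0 0 0.06" --pt "0 0 0 0 0.06" --pt "0 0 0 0 0.06" --pt "0 0 -0.02 0 0.06" --pt "0 0 -0.06 0 0.06" --pt "0 0 -0.11 0 0.06"

```text
time: 38.95
position: [0.5404, -0.2476, 0.1887]
tcp_rot: [0.998, 0.059, -0.002, -0.001]
contact_force: [0.1, -0.7, 1.0]
opening: 0.0598
gripper_force: 0.0
```

>>> send_rows --pt "-0.05 0.1 -0.05 0 0.06" --pt "-0.1 0.2 -0.05 0 0.06" --pt "-0.1 0.2 -0.05 0 0.06" --pt "-0.1 0.2 -0.05 0 0.06" --pt "-0.1 0.2 -0.05 0 0.06" --pt "-0.1 0.2 -0.05 0 0.06" --pt "-0.1 0.2 -0.05 0 0.06" --pt "-0.1 0.2 -0.05 0 0.06"

```text
time: 39.75
position: [0.4669, -0.4565, 0.2391]
tcp_rot: [0.998, 0.06, 0.0, -0.001]
contact_force: [-0.7, 0.0, -0.4]
opening: 0.0598
gripper_force: 0.0
```

```bash
python3 - <<'E'
from h import *
o=look("side",["card1_grip","card2_grip","card3_grip","card4_grip"],"pics/s3.png",4)
look("top",["card2_grip","card3_grip"],None,4)
print(o["position"],o["tcp_rot"],o["time"])
E
```

```text
side card1_grip 0.75 [0.5424 0.2499 0.0794]
side card2_grip 0.54 [ 0.5415 -0.3344  0.0729]
side card3_grip 0.51 [0.5599 0.0765 0.0766]
side card4_grip 0.62 [ 0.5478 -0.2492  0.0725]
top card2_grip 0.78 [ 0.5426 -0.3328  0.0714]
top card3_grip 0.7 [0.5634 0.0857 0.0767]
[ 0.46686003 -0.45653151  0.23914177] [ 9.98215008e-01  5.97180806e-02  9.34616240e-05 -7.34993716e-04] 39.75
```

View pics/s3.png

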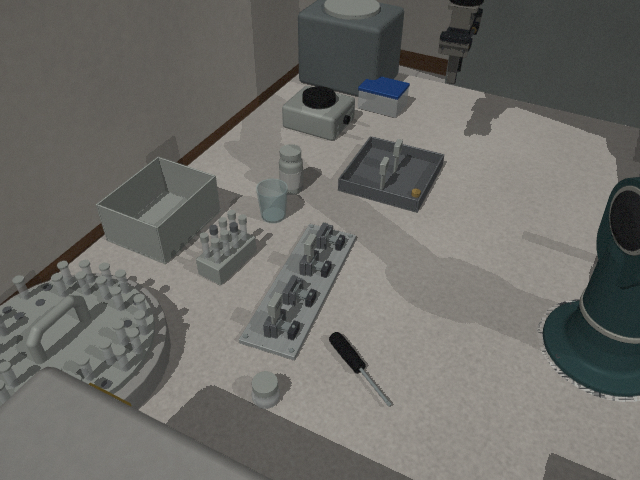

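```bash
python3 -c "
from h import *
print(env.finish_job())"
```

```text
the job is handed in; nothing more can be done
None
```

I found clips 2 and 4 weak (cards slid at about 1–2 N), stood their cards in the tray, and left cards 1 and 3 in their clips home on the plate. I tested 2 and 4 by pressing down, then drew them out; card 3 held a 6 N tug, but I never tugged card 1 and take it as good because only two clips are weak. The job is handed in, with no verdict shown.

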